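# Hang the valve key on the snap hook under the shelf

## Robot

A 6-joint arm with a two-finger parallel gripper is mounted at the origin on a cart in front of the work surface, level with it; the furniture and walls round the work are solid. World frame = base frame: x ahead of the robot, y to its left, z up, the work surface at z = 0. Lengths are in mm, angles in rad, forces in N, time in s.
With the tool pointing down it reaches from about 250 to 725 mm from the base axis. Payload 9.7 kg.
Tool frame: the origin (TCP) lies on the centre line of the jaws, within the pads' length; the fingertips stand 14 mm ahead of it and the grasp point (between the pads) lies 5 mm behind it; y points along the fingers, z is the direction in which the jaws open and shut, and the axes are right-handed (so a half turn about y gives the same grasp; the last joint's range is limited). The gripper opens to 85 mm and grips with 20 to 120 N. Pads are 22 mm wide; open, the fingers measure 114 mm over their backs; the gripper's body (76 mm by 85 mm) begins 54 mm behind the grasp point. The pads swing forward as they close: fully open they stand 13 mm farther back than shut.
Start: joints at [1.145, 0.087, 0.176, 1.66, 0, 1.571], TCP at [227.174, 500.888, 216.384] pointing down, gripper open.
Joint ranges: [-3.13, 3.13], [-0.85, 1.81], [-1.15, 1.24], [-2.2, 2.28], [-1.44, 1.52], [-3.14, 3.14]. Speed limits (rad/s): [2.22, 2.22, 2.57, 3.14, 3.14, 3.14].

## Interface

Orientations are given as a unit quaternion [w, x, y, z].
In Python, from station import r gives the robot as it stands.
- The arm moves only by the tool arm_command, never from a script. Its argument "rows" is a list of rows, each an object of numbers: "tx", "ty", "tz": the shift along the tool's x, y, z in cm; "turn": the turn about the tool's y in degrees. A call has 1 to 5 rows; each row is the pose to reach, as a shift and turn from the pose commanded when the call began, along the tool's axes at that moment; what a row does not reach only later rows make up. A row lasts 1/12 s, in which the tool goes at most 41.7 mm and 7.16 degrees, less where a joint would pass 70% of its speed; a pose out of reach is approached as far as the arm can. A call with a gripper value outside its range is refused whole. "gripper" is the finger opening in cm, from 0 to 8.54, set as the call begins (left out, the last holds). The fingers move at their own pace and stop on an object; "grip_force" is the grip in N (left out, the last holds). Time passes only in rows, so rows that repeat a pose let the fingers close. It gives the time, the measured TCP pose, the force and the opening at its end, in the units of the state.
- r.observe(): the state, without advancing time (a new reading comes with each control period).
- r.grab_frame(name): name is "scene" or "top" or "wrist"; returns a dict with "frame" (400x640x3 uint8, blue, green, red), "fx", "fy", "cx", "cy" (pixels), "D" ([k1, k2, p1, p2, k3] as OpenCV has them; the pictures are not rectified), "camera_from_world" (4x4, takes a point from world to camera coordinates). Camera axes: x right, y up, looking along -z (the intrinsics and any distortion apply to the point x, -y, -z); pixel columns grow to the right and rows downward; lengths in mm; the calibration is good to about 2 mm. A picture is of the moment at which its call begins. There is no depth.
- r.hand_in(): hands the job in, once; it reports no verdict.
The state is a dict: "t": time; "joint_positions": joint angles; "qvel": joint speeds; "joint_efforts": joint torques, N m; "tcp_pos": TCP position; "eef_rot": TCP orientation; "contact_force": force on the tool from outside, world axes, zero at the start; "torque": the same for the moment, N m; "gripper_width": opening from 0.0 (shut) to 1.0 (fully open).
Only numpy, scipy, OpenCV 4.12 (cv2) and the standard library are available. Lean on these libraries where they do the work, as an engineer would, in place of code of your own. Each camera call takes 0.05 s, during which the arm holds its last target. There are 200 camera calls.

## Task

Put the valve key with the closed round eye away: push its eye in past the sprung gate of the snap hook under the little steel shelf, so that the key is left hanging freely from the hook with the gate snapped shut behind it. Leave the other key, the one with the open fork, where it lies.

Things in the scene. Friction and masses are not known exactly. Their poses are not given: they have to be found in the camera images.
- eye_key_centre (a point): The key to hang: dark steel handle 92 x 20 x 16 mm (length x width x thickness) lying flat, a closed round eye at one end, an 11 mm square drive at the other; 149 mm over all, 0.10 to 0.17 kg. The point is on its middle line, half-way up (8 mm above the surface). x points along the key to the eye, y across its width, z out of its flat side. The handle runs from x = -50 to +42 mm.
- key_eye (a point): Centre of the key's eye, 65 mm along x from eye_key_centre, same axes. The eye is a flat ring of 6 mm round bar in the plane of the key's width: hole 30 mm, outside 42 mm; z is the axis of the hole.
- fork_key_centre (a point): A second key of the same size and handle, lying flat, whose end is an open two-pronged fork instead of an eye. Point and axes as for eye_key_centre (x towards the fork). To be left alone. The two keys may have changed places.
- hook_nose (a point): Top of the upturned nose of the snap hook, 213 mm above the cabinet top. Axes of the fixed stand: x points in from its open front to its back, z up. Hook of 8 mm bar in the x-z plane: spine's middle line 42 mm behind the nose's, joined below by a half-round throat 34 mm wide inside, whose inside bottom is 34 mm below the nose's top.
- hook_seat (a point): Where the centre of the eye lies when the key hangs in the hook: at the middle of the throat, 21 mm behind the nose and 49 mm below the nose's top (15 mm below the throat's inside bottom). Axes as for hook_nose.
- hook_gate (a joint): Angle (rad) of the gate, a straight 7 mm dark steel bar hanging from a hinge 59 mm above the nose's top and closing the mouth above the nose. 0 = shut; grows to 0.6 as its lower end swings in to the spine; never outwards. A light spring shuts it (1 N at its lower end to start, 2 to 3 N wide open). An eye pushed in just above the nose, then lowered over the nose, lets it snap shut above.
- shelf_edge (a point): Middle of the lower front edge of the grey steel shelf over the hook, 310 mm above the cabinet top, 80 mm in front of the nose and 97 mm above it; axes as for hook_nose. The shelf is 250 mm wide (y -125 to +125 mm) and 205 mm deep, with a jar and a bar on it; it blocks an upright hand, so the hand comes in tilted, its wrist back in front of this edge. A plywood back stands 120 mm behind the nose.

How it is judged (in metres and radians):
On the way, in this order (a step that is already met when the one before it is completed fails the run):
1. the key with the eye is lifted off the cabinet top (height (world z) of eye_key_centre above 0.06 m), for 0.1 s.
2. the gate is pushed open with the key's eye at the hook (value of joint hook_gate above 0.15 rad and distance between key_eye and hook_nose below 0.045 m), for 0.05 s.
At the end, for the whole second after the job is handed in: The key hangs by its eye in the hook's throat, eye upward (its length within 0.5 rad of vertical, the eye's centre within 20 mm of hook_seat), the gate is shut (below 0.08 rad) and the fork key lies within 40 mm of where it was (distance between key_eye and hook_seat below 0.02 m and angle between eye_key_centre's own x axis and vertical below 0.5 rad and value of joint hook_gate below 0.08 rad and distance of fork_key_centre from where it was at the start of the episode below 0.04 m); the robot touches nothing.
It fails at once if the fork key is moved more than 40 mm (distance of fork_key_centre from where it was at the start of the episode above 0.04 m).
It also fails if it takes over 45 s, if anything falls off the work surface, if the arm or the gripper's body presses on something with over 40 N, if the wrist force passes 120 N, or if a joint passes its speed limit or range.

## Working session

There is one attempt and no reset: what is moved stays moved. The work goes in short steps, Python scripts to look and compute and a tool call to move; the robot and the scene stay as the last step left them, time stands still between calls to the robot, and variables do not carry over. Pictures are saved under pics/ and viewed, about 8 in all and at most 12, crops included, and the job is handed in when it is done.

Besides the shell and the picture viewer there is one more tool, called after "Request:" as a command line: name --argument value ..., lists and objects as JSON in quotes. arm_command: Moves the arm, as the interface text tells. Its arguments: {"type":"object","properties":{"rows":{"type":"array"},"gripper":{"type":"number"},"grip_force":{"type":"number"}},"required":["rows"]}

```bash
ls; mkdir -p pics; python3 - <<'E'
from station import r
import cv2,json,numpy as np
print(r.observe())
for n in ["scene","top"]:
    g=r.grab_frame(n); cv2.imwrite(f"pics/{n}0.png",g["frame"])
    print(n,g["fx"],g["cx"],g["cy"],g["D"],np.round(g["camera_from_world"],3).tolist())
a=cv2.imread("pics/scene0.png");b=cv2.imread("pics/top0.png")
E
```

```text
pics
{'t': 0.0, 'joint_positions': array([ 1.14500560e+00,  8.74443006e-02,  1.75139672e-01,  1.65976970e+00,
       -1.15859935e-05,  1.57075583e+00]), 'qvel': array([ 0.00072013, -0.00107092,  0.00099096, -0.00051786, -0.00147356,
        0.00052588]), 'joint_efforts': array([ 1.48622985e-03, -5.20391572e+01,  4.64797568e+01,  1.64684089e-02,
        1.69739992e-04, -2.75153127e-05]), 'tcp_pos': array([227.07886971, 500.67681842, 215.69457964]), 'eef_rot': array([-0.69070299,  0.691588  , -0.14948259,  0.14929964]), 'contact_force': array([-0.06457184,  1.03700627,  0.38706733]), 'torque': array([-0.00410893,  0.02148157, -0.02505893]), 'gripper_width': 1.000315027869832}
scene 397.0120012091813 318.6140772885964 197.25410554344484 [-0.03913521  0.          0.          0.          0.        ] [[0.854, -0.52, -0.01, -499.673], [0.353, 0.565, 0.746, -305.057], [-0.383, -0.641, 0.666, -997.557], [0.0, 0.0, 0.0, 1.0]]
top 383.3188867200264 319.16368160917415 196.23557527702957 [-0.07852942  0.          0.          0.          0.        ] [[-0.0, -1.0, -0.017, -42.632], [0.982, -0.003, 0.188, -620.238], [-0.188, -0.017, 0.982, -1162.398], [0.0, 0.0, 0.0, 1.0]]
```

View pics/scene0.png

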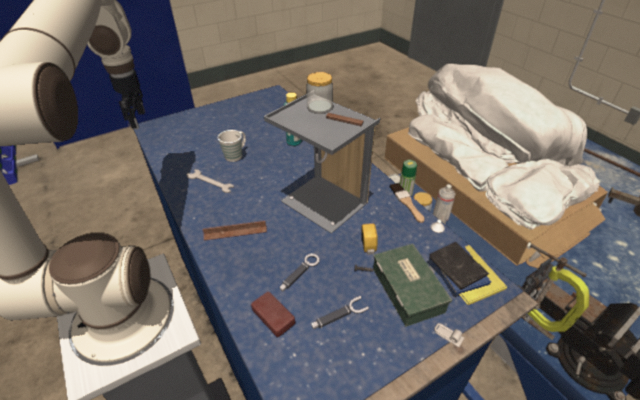

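View pics/top0.png

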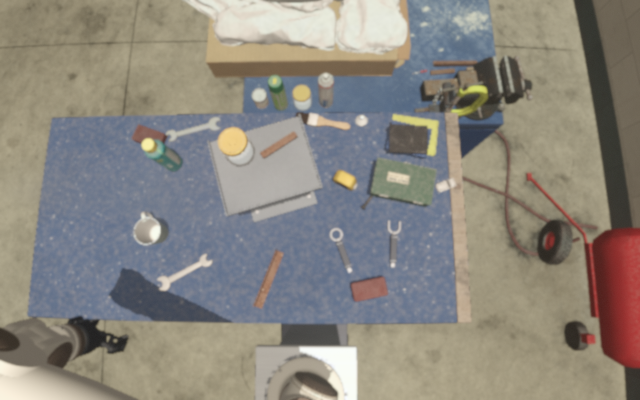

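Scene: the eye key is at about (298,270) in scene and (341,250) in top. The fork key is to its right and the shelf stand is at the centre. I'll make enlarged crops next.

```bash
cat > h.py <<'E'
import numpy as np,cv2
def K(g): return np.array([[g["fx"],0,g["cx"]],[0,g["fy"],g["cy"]],[0,0,1.]])
F=np.diag([1,-1,-1.])
def proj(g,P):
    M=np.array(g["camera_from_world"]); p=(np.atleast_2d(P)@M[:3,:3].T+M[:3,3])@F
    return cv2.projectPoints(p,np.zeros(3),np.zeros(3),K(g),np.array(g["D"],float))[0][:,0]
def ray(g,uv):
    n=cv2.undistortPoints(np.array(uv,float).reshape(-1,1,2),K(g),np.array(g["D"],float))[:,0]
    d=np.c_[n,np.ones(len(n))]@F; M=np.array(g["camera_from_world"])
    return -M[:3,:3].T@M[:3,3], d@M[:3,:3]
def onz(g,uv,z):
    c,d=ray(g,uv); return c+d*((z-c[2])/d[:,2])[:,None]
def tri(gs,uvs):
    A=0;b=0
    for g,uv in zip(gs,uvs):
        c,d=ray(g,[uv]); d=d[0]/np.linalg.norm(d); Q=np.eye(3)-np.outer(d,d); A=A+Q; b=b+Q@c
    return np.linalg.solve(A,b)
E
python3 - <<'E'
import cv2,numpy as np
a=cv2.imread("pics/scene0.png");b=cv2.imread("pics/top0.png")
c=cv2.resize(a[90:340,200:400],None,fx=3,fy=3,interpolation=cv2.INTER_CUBIC)[:,:]
k=cv2.resize(a[60:230,250:390],None,fx=3.5,fy=3.5,interpolation=cv2.INTER_CUBIC)
cv2.imwrite("pics/c1.png",k[:600])
t=cv2.resize(b[115:285,205:405],None,fx=3.5,fy=3.5,interpolation=cv2.INTER_CUBIC)
cv2.imwrite("pics/c2.png",t)
E
```

```text
(no output)
```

View pics/c1.png

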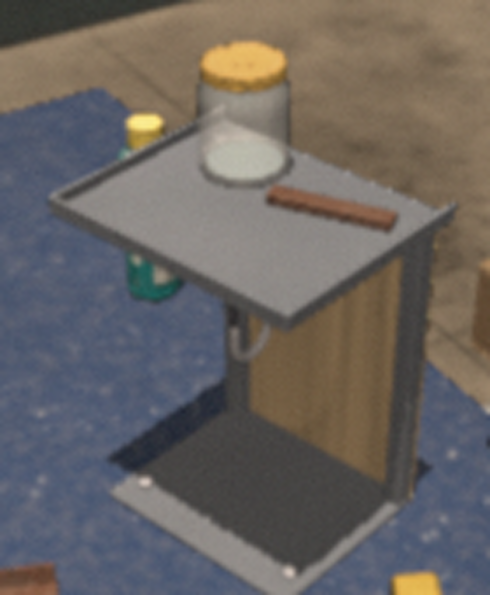

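View pics/c2.png

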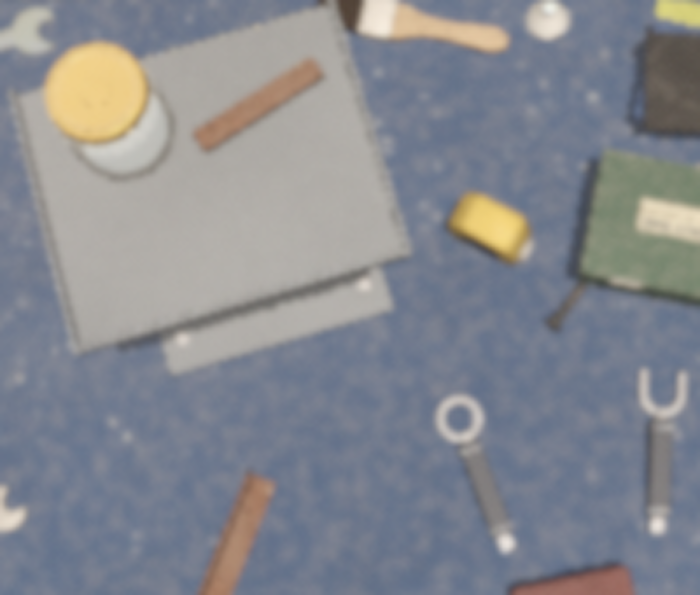

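```bash
python3 - <<'E'
from station import r
from h import *
gs=r.grab_frame("scene");gt=r.grab_frame("top")
s=lambda x,y:(250+x/3.5,60+y/3.5); t=lambda x,y:(205+x/3.5,115+y/3.5)
eye=onz(gt,[t(460,419)],8)[0]; end=onz(gt,[t(509,548)],8)[0]
e2=onz(gs,[(312.5,260)],8)[0]
d=eye-end; print("eye",eye,"end",end,"len",np.linalg.norm(d),"scene eye",e2,"ang",np.arctan2(d[1],d[0]))
u=d/np.linalg.norm(d); print("centre",eye-65*u)
f=onz(gt,[t(663,395),t(657,530)],8);print("fork",f)
L=onz(gs,[s(52,212)],310)[0];R=onz(gs,[s(289,327)],310)[0]
Lt=onz(gt,[t(78,352)],314)[0];Rt=onz(gt,[t(410,255)],314)[0]
print(L,R,np.linalg.norm(L-R),Lt,Rt,np.linalg.norm(Lt-Rt))
for a,b in ((L,R),(Lt,Rt)):
    v=(b-a)/np.linalg.norm(b-a); x=np.array([-v[1],v[0],0]); m=(a+b)/2
    print("edge",m,"x",x,"yaw",np.arctan2(x[1],x[0]),"nose",m+80*x+[0,0,213-m[2]])
    n=m+80*x; n[2]=213; print([np.round(proj(gs,p)-[250,60])*3.5 for p in (n,n+42*x)], (proj(gs,n+21*x-[0,0,38])-[250,60])*3.5)
E
```

```text
eye [502.03533148 -99.01737966   8.        ] end [ 383.63915819 -143.00299135    8.        ] len 126.30276277633253 scene eye [504.38709657 -99.4175976    8.        ] ang 0.3557092897589321
centre [ 441.10435028 -121.65397681    8.        ]
fork [[ 523.79005661 -288.74882162    8.        ]
 [ 399.38642352 -279.15018009    8.        ]]
[524.18418449 183.61270091 310.        ] [598.90526676 -49.94390681 310.        ] 245.21812564565673 [522.74275718 182.01004985 314.        ] [592.71163663 -55.60355455 314.        ] 247.70116892869297
edge [561.54472562  66.83439705 310.        ] x [0.95244431 0.30471272 0.        ] yaw 0.3096367917037593 nose [637.74027017  91.21141472 213.        ]
[array([[234.5, 325.5]]), array([[266., 301.]])] [[251.2644437  349.61988469]]
edge [557.72719691  63.20324765 314.        ] x [0.95927526 0.28247295 0.        ] yaw 0.2863710681698407 nose [634.46921809  85.8010835  213.        ]
[array([[234.5, 329. ]]), array([[269.5, 308. ]])] [[251.76192627 354.23274438]]
```

```bash
cat >> h.py <<'E'
from scipy.spatial.transform import Rotation as Ro
def tool(o):
    q=o["eef_rot"]; return Ro.from_quat([q[1],q[2],q[3],q[0]]).as_matrix()
def plan(o,p,xyaw):
    """shift in cm in tool axes and turn (deg) to bring TCP to p with tool x at yaw (deg)"""
    R=tool(o); s=R.T@(np.array(p)-o["tcp_pos"])/10
    y=np.degrees(np.arctan2(R[1,0],R[0,0])); t=(y-xyaw+180)%360-180
    return np.round(s,2),round(t,1),"yaw",round(y,1)
E
python3 - <<'E'
from station import r
from h import *
o=r.observe();g=r.grab_frame("wrist")
M=np.array(g["camera_from_world"]);c=-M[:3,:3].T@M[:3,3]
R=tool(o);print(R.round(3));print("cam in tool",R.T@(c-o["tcp_pos"]),"look dir tool",R.T@(-M[2,:3]),"up",R.T@M[1,:3])
cv2.imwrite("pics/w0.png",g["frame"]); print(g["fx"])
u=np.array([np.cos(.3557),np.sin(.3557),0]);C=np.array([441.1,-121.7,0])
p=C-48*u;p[2]=150
print(p,plan(o,p,20.4),plan(o,p,-159.6))
a=cv2.imread("pics/scene0.png")[0:150,40:190];cv2.imwrite("pics/hand.png",cv2.resize(a,None,fx=4,fy=4,interpolation=cv2.INTER_CUBIC))
E
```

```text
[[ 0.911 -0.     0.413]
 [-0.413 -0.001  0.911]
 [ 0.    -1.    -0.001]]
cam in tool [ -67.05770176 -157.32986734    0.37991164] look dir tool [0.26563627 0.96407275 0.00104827] up [-9.64072901e-01  2.65637014e-01 -6.46498192e-04]
286.3549503738148
[ 396.1046586  -138.41583836  150.        ] (array([ 41.79,   6.64, -51.23]), np.float64(-44.8), 'yaw', np.float64(-24.4)) (array([ 41.79,   6.64, -51.23]), np.float64(135.2), 'yaw', np.float64(-24.4))
```

View pics/hand.png

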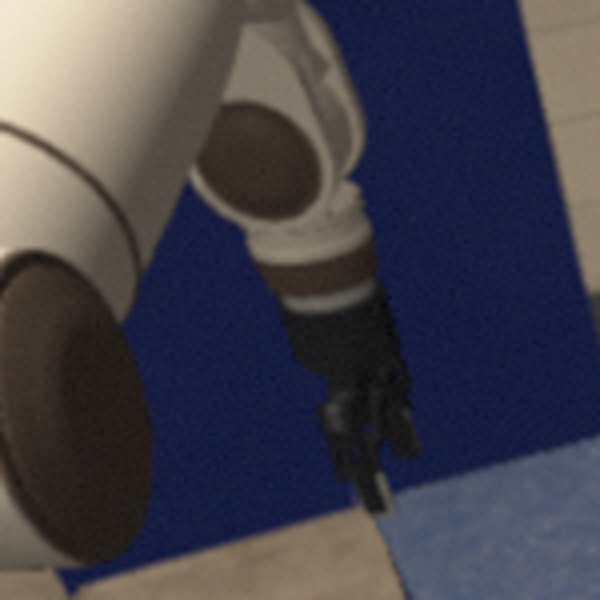

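The wrist camera sits on the tool's −x side. I'll point tool x at the stand, which keeps the camera on the robot side. The horizontal reach of the key should be enough for an upright hand in front of the shelf. Setting off.

Request:
arm_command --rows '[{"tx": 3,"ty": 0,"tz": -3},{"tx": 5,"ty": 0,"tz": -6},{"tx": 8,"ty": 0,"tz": -9,"turn": -7},{"tx": 10,"ty": 0,"tz": -12,"turn": -14},{"tx": 13,"ty": 0,"tz": -15,"turn": -21}]' --gripper 6

```text
validation failed for argument at $.ro...
```

```bash
cat > p.py <<'E'
import sys
from station import r
from h import *
o=r.observe();a=[float(v) for v in sys.argv[1:]]
print(o["t"],o["joint_positions"].round(2),o["tcp_pos"].round(1),plan(o,a[:3],a[3]),"F",o["contact_force"].round(1),o["gripper_width"].round(3))
E
python3 p.py 396 -138 150 20.4
```

```text
Traceback (most recent call last):
  File "p.py", line 5, in <module>
    print(o["t"],o["joint_positions"].round(2),o["tcp_pos"].round(1),plan(o,a[:3],a[3]),"F",o["contact_force"].round(1),o["gripper_width"].round(3))
                                                                                                                        ^^^^^^^^^^^^^^^^^^^^^^^^
AttributeError: 'float' object has no attribute 'round'
```

Request:
arm_command --rows '[{"tx": 3,"ty": 0,"tz": -3,"turn": 0},{"tx": 5,"ty": 0,"tz": -6,"turn": 0},{"tx": 8,"ty": 0,"tz": -9,"turn": -7},{"tx": 10,"ty": 0,"tz": -12,"turn": -14},{"tx": 13,"ty": 0,"tz": -15,"turn": -21}]' --gripper 6

```text
t: 0.67
tcp_pos: [281.1, 314.6, 216.4]
eef_rot: [-0.707, 0.707, -0.024, 0.024]
contact_force: [0.4, -0.7, -0.3]
gripper_width: 0.704
```

```bash
sed -i 's/o\["gripper_width"\].round(3)/round(o["gripper_width"],3)/' p.py
python3 p.py 396 -138 150 20.4
```

```text
0.6667 [ 0.84 -0.22 -0.11  1.68  0.    0.91] [281.1 314.6 216.4] (array([ 14.57,   6.64, -44.36]), np.float64(-24.3), 'yaw', np.float64(-3.9)) F [ 0.4 -0.7 -0.3] 0.704
```

Request:
arm_command --rows '[{"tx": 1.3,"ty": 0,"tz": -3.9,"turn": 0},{"tx": 2.6,"ty": 0,"tz": -7.8,"turn": 0},{"tx": 3.9,"ty": 0,"tz": -11.7,"turn": 0},{"tx": 5.2,"ty": 0,"tz": -15.6,"turn": 0},{"tx": 6.5,"ty": 0,"tz": -19.5,"turn": 0}]'

```text
t: 1.08
tcp_pos: [331.5, 115.4, 216.6]
eef_rot: [0.707, -0.706, 0.026, -0.027]
contact_force: [0.5, 0.5, 0.3]
gripper_width: 0.706
```

Request:
arm_command --rows '[{"tx": 1.3,"ty": 0,"tz": -3.9,"turn": 0},{"tx": 2.6,"ty": 0,"tz": -7.8,"turn": 0},{"tx": 3.9,"ty": 0,"tz": -11.7,"turn": -7},{"tx": 5.2,"ty": 0,"tz": -15.6,"turn": -14},{"tx": 6.5,"ty": 0,"tz": -19.5,"turn": -21}]'

```text
t: 1.5
tcp_pos: [376.1, -59.0, 216.6]
eef_rot: [-0.703, 0.703, 0.078, -0.078]
contact_force: [-0.0, 0.7, 0.9]
gripper_width: 0.703
```

```bash
python3 p.py 396 -138 150 20.4
```

```text
1.5 [-0.16 -0.31 -0.19  1.7   0.   -0.38] [376.1 -59.  216.6] (array([ 0.2 ,  6.67, -8.14]), np.float64(-7.7), 'yaw', np.float64(12.7)) F [-0.   0.7  0.9] 0.703
```

Request:
arm_command --rows '[{"tx": 0,"ty": 0,"tz": -3,"turn": -4},{"tx": 0.2,"ty": 0,"tz": -6,"turn": -7.5},{"tx": 0.2,"ty": 4,"tz": -8,"turn": -7.5},{"tx": 0.2,"ty": 4,"tz": -8,"turn": -7.5},{"tx": 0.2,"ty": 4,"tz": -8,"turn": -7.5}]'

```text
t: 1.92
tcp_pos: [394.2, -135.3, 174.6]
eef_rot: [0.697, -0.696, -0.12, 0.123]
contact_force: [-0.6, -0.5, 0.8]
gripper_width: 0.703
```

```bash
python3 p.py 396 -138 150 20.4; python3 - <<'E'
from station import r
from h import *
g=r.grab_frame("wrist");cv2.imwrite("pics/w1.png",g["frame"])
np.savez("w1.npz",**{k:np.array(v) for k,v in g.items()})
C=np.array([441.1,-121.7,8]);u=np.array([np.cos(.3557),np.sin(.3557),0])
print(proj(g,[C-63*u,C-50*u,C+65*u]))
E
```

```text
1.9167 [-0.33 -0.24 -0.21  1.6   0.   -0.68] [ 394.2 -135.3  174.6] (array([ 0.09,  2.46, -0.33]), np.float64(-0.6), 'yaw', np.float64(19.8)) F [-0.6 -0.5  0.8] 0.703
[[314.55295431 171.9035832 ]
 [314.69548422 183.10269095]
 [315.84978684 272.83112296]]
```

View pics/w1.png

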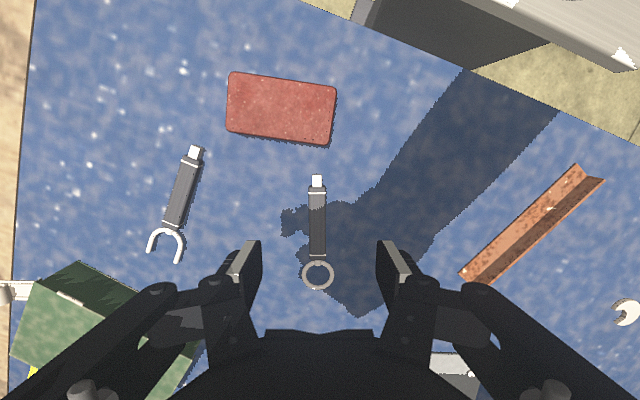

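The close view shows the drive end at (317,175), the drive/handle border at (316.5,191) and the eye at (318,275). They agree with my estimate to within about 3 px.

```bash
python3 - <<'E'
from h import *
g=dict(np.load("w1.npz"))
P=onz(g,[(318,275)],8)[0];B=onz(g,[(316.5,190.5)],12)[0];E=onz(g,[(317,175)],10)[0]
print(P,B,E,np.linalg.norm((P-B)[:2]),np.linalg.norm((P-E)[:2]),np.degrees(np.arctan2(*(P-B)[[1,0]])))
u=(P-B)/np.linalg.norm((P-B)[:2]);u[2]=0
for d in (-116,):
    t=P+d*u;print("grip",t)
E
```

```text
[503.98860051 -95.47823147   8.        ] [ 400.88145032 -134.49902658   12.        ] [ 384.12984419 -139.91970643   10.        ] 110.24385185439498 127.83257082760798 20.729096997954567
grip [ 395.49792987 -136.53641437    8.        ]
```

```bash
python3 p.py 396 -136.5 17 20.6
```

```text
1.9667 [-0.33 -0.24 -0.21  1.6   0.   -0.68] [ 394.7 -134.7  176.2] (array([ 0.08, 15.92, -0.23]), np.float64(-0.7), 'yaw', np.float64(19.9)) F [-0.3  0.3  0.7] 0.703
```

Request:
arm_command --rows '[{"tx": 0.1,"ty": 4,"tz": -0.2,"turn": -0.7},{"tx": 0.1,"ty": 8,"tz": -0.2,"turn": -0.7},{"tx": 0.1,"ty": 11,"tz": -0.2,"turn": -0.7},{"tx": 0.1,"ty": 13,"tz": -0.2,"turn": -0.7},{"tx": 0.1,"ty": 14,"tz": -0.2,"turn": -0.7}]'

```text
t: 2.38
tcp_pos: [396.4, -135.1, 35.3]
eef_rot: [0.696, -0.695, -0.127, 0.128]
contact_force: [0.0, 0.4, 0.7]
gripper_width: 0.703
```

```bash
python3 p.py 396 -136.5 17 20.6
```

```text
2.3833 [-0.33 -0.22 -0.47  1.33  0.   -0.69] [ 396.4 -135.1   35.3] (array([-0.08,  1.83, -0.12]), np.float64(0.1), 'yaw', np.float64(20.7)) F [0.  0.4 0.7] 0.703
```

Request:
arm_command --rows '[{"tx": 0,"ty": 1,"tz": -0.1,"turn": 0},{"tx": 0,"ty": 1.8,"tz": -0.1,"turn": 0},{"tx": 0,"ty": 1.8,"tz": -0.1,"turn": 0},{"tx": 0,"ty": 1.8,"tz": -0.1,"turn": 0}]'

```text
t: 2.72
tcp_pos: [397.9, -137.4, 19.4]
eef_rot: [-0.695, 0.696, 0.127, -0.126]
contact_force: [0.3, -0.8, 0.3]
gripper_width: 0.7
```

Request:
arm_command --rows '[{"tx": 0,"ty": 0,"tz": 0,"turn": 0},{"tx": 0,"ty": 0,"tz": 0,"turn": 0},{"tx": 0,"ty": 0,"tz": 0,"turn": 0},{"tx": 0,"ty": 0,"tz": 0,"turn": 0},{"tx": 0,"ty": 0,"tz": 0,"turn": 0}]' --gripper 0 --grip_force 100

```text
t: 3.13
tcp_pos: [397.4, -137.4, 18.7]
eef_rot: [-0.696, 0.696, 0.127, -0.127]
contact_force: [1.1, 0.1, 0.0]
gripper_width: 0.009
```

Request:
arm_command --rows '[{"tx": 0,"ty": 0,"tz": 0,"turn": 0},{"tx": 0,"ty": 0,"tz": 0,"turn": 0},{"tx": 0,"ty": 0,"tz": 0,"turn": 0},{"tx": 0,"ty": 0,"tz": 0,"turn": 0},{"tx": 0,"ty": 0,"tz": 0,"turn": 0}]'

```text
t: 3.55
tcp_pos: [397.3, -137.3, 18.5]
eef_rot: [0.696, -0.696, -0.127, 0.127]
contact_force: [0.8, 0.1, -0.1]
gripper_width: -0.002
```

```bash
python3 p.py 396 -136.5 17 20.6
```

```text
3.55 [-0.33 -0.21 -0.49  1.29 -0.   -0.69] [ 397.3 -137.3   18.5] (array([-0.09,  0.15,  0.12]), np.float64(0.0), 'yaw', np.float64(20.6)) F [ 0.8  0.1 -0.1] -0.002
```

The gripper closed to zero on nothing, so I'll look.

```bash
python3 - <<'E'
from station import r
from h import *
g=r.grab_frame("wrist")
np.savez("w2.npz",**{k:np.array(v) for k,v in g.items()})
g2=r.grab_frame("scene")
np.savez("s2.npz",**{k:np.array(v) for k,v in g2.items()})
a=cv2.resize(g["frame"][100:400,170:470],(500,500),interpolation=cv2.INTER_CUBIC)
b=cv2.resize(g2["frame"][230:350,240:315],(300,480),interpolation=cv2.INTER_CUBIC)
b=cv2.copyMakeBorder(b,0,20,0,0,cv2.BORDER_CONSTANT)
cv2.imwrite("pics/w2.png",np.hstack([a,b]))
o=r.observe();R=tool(o);print(proj(g,[o["tcp_pos"],o["tcp_pos"]+14*R[:,1]]),proj(g2,[o["tcp_pos"]]))
E
```

```text
[[318.09131304 240.79267743]
 [318.11018309 232.15433987]] [[284.96615633 283.6257343 ]]
```

View pics/w2.png

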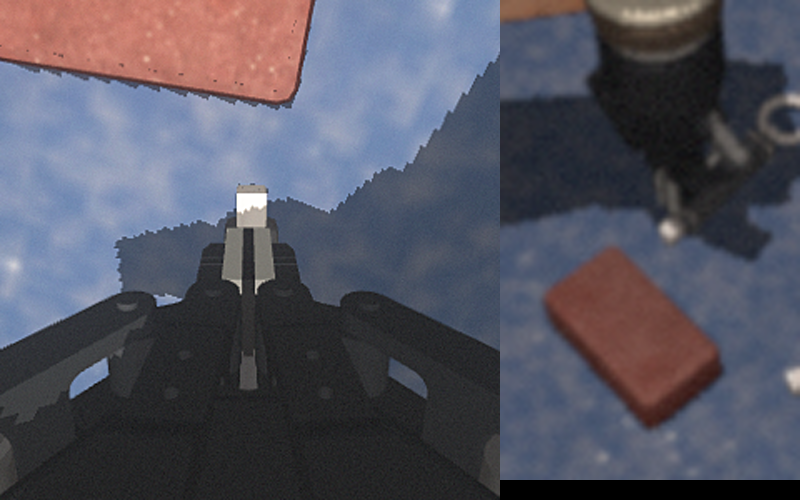

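```bash
python3 - <<'E'
from h import *
g=dict(np.load("w2.npz"));s=dict(np.load("s2.npz"))
E=onz(g,[(170+252*.6,100+184*.6)],10)[0];
eye=onz(s,[(240+285/4,230+118/4)],8)[0]
# eye blob in scene
d=onz(s,[(240+170/4,230+230/4)],6)[0]
print(E,eye,d)
cv2.imwrite("pics/s2.png",cv2.resize(s["frame"][225:325,250:350],(600,600),interpolation=cv2.INTER_CUBIC))
E
```

```text
[ 381.46642006 -141.29212613   10.        ] [502.30183727 -95.99668535   8.        ] [ 389.3753753 -136.4898599    6.       ]
```

View pics/s2.png

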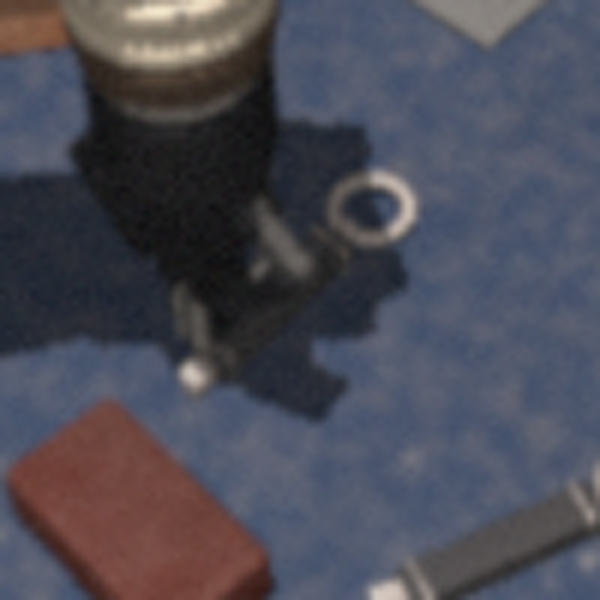

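```bash
python3 - <<'E'
from station import r
from h import *
g=dict(np.load("w2.npz"));o=r.observe();R=tool(o)
for z in (0,5,10,16,25,35,45):
    print(z,[(R.T@(onz(g,[uv],z)[0]-o["tcp_pos"])).round(1)[[0,2]] for uv in ((170+225*.6,236.8),(170+248*.6,236.8),(170+272*.6,236.8),(170+245*.6,260.8))])
E
```

```text
0 [array([ 5. , -8.6]), array([5. , 0.5]), array([5. , 9.9]), array([22.4, -0.7])]
5 [array([ 3. , -8.4]), array([3. , 0.4]), array([3. , 9.7]), array([19.9, -0.7])]
10 [array([ 0.9, -8.1]), array([0.9, 0.4]), array([0.9, 9.4]), array([17.4, -0.7])]
16 [array([-1.5, -7.8]), array([-1.5,  0.4]), array([-1.5,  9. ]), array([14.3, -0.7])]
25 [array([-5.2, -7.4]), array([-5.2,  0.4]), array([-5.2,  8.5]), array([ 9.7, -0.6])]
35 [array([-9.3, -6.9]), array([-9.3,  0.4]), array([-9.3,  8. ]), array([ 4.7, -0.6])]
45 [array([-13.4,  -6.4]), array([-13.4,   0.4]), array([-13.4,   7.4]), array([-0.4, -0.5])]
```

Readings suggest that the pads closed just above the key, which has not moved. I'll open and feel downward gently.

Request:
arm_command --rows '[{"tx": 0,"ty": 0,"tz": 0,"turn": 0},{"tx": 0,"ty": 0,"tz": 0,"turn": 0},{"tx": 0,"ty": 0,"tz": 0,"turn": 0},{"tx": 0,"ty": 0,"tz": 0,"turn": 0}]' --gripper 4

```text
t: 3.98
tcp_pos: [397.3, -137.3, 18.5]
eef_rot: [-0.696, 0.696, 0.127, -0.127]
contact_force: [-0.0, 1.0, 0.1]
gripper_width: 0.471
```

Request:
arm_command --rows '[{"tx": 0,"ty": 0.3,"tz": 0,"turn": 0},{"tx": 0,"ty": 0.6,"tz": 0,"turn": 0},{"tx": 0,"ty": 0.6,"tz": 0,"turn": 0}]'

```text
t: 4.23
tcp_pos: [396.9, -137.2, 11.7]
eef_rot: [0.696, -0.696, -0.126, 0.127]
contact_force: [-1.3, 0.9, -0.1]
gripper_width: 0.47
```

```bash
python3 p.py 396 -136.5 17 20.6; python3 - <<'E'
from station import r
from h import *
g=r.grab_frame("wrist")
np.savez("w3.npz",**{k:np.array(v) for k,v in g.items()})
a=cv2.resize(g["frame"][150:350,220:420],(600,600),interpolation=cv2.INTER_CUBIC)
cv2.imwrite("pics/w3.png",a)
E
```

```text
4.2333 [-0.33 -0.21 -0.5   1.28 -0.   -0.69] [ 396.9 -137.2   11.7] (array([-0.06, -0.53,  0.1 ]), np.float64(0.1), 'yaw', np.float64(20.7)) F [-1.3  0.9 -0.1] 0.47
```

View pics/w3.png

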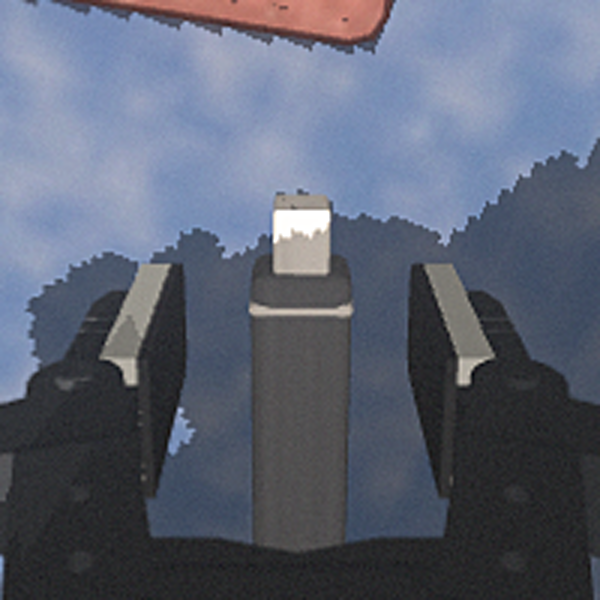

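The pads straddle the handle end, but pad scale (opening 40 mm ≙ 76 px) puts the tips at z≈30, not where the TCP spec says. I'll feel further down in small steps.

Request:
arm_command --rows '[{"tx": 0,"ty": 0.4,"tz": 0,"turn": 0},{"tx": 0,"ty": 0.8,"tz": 0,"turn": 0},{"tx": 0,"ty": 0.8,"tz": 0,"turn": 0},{"tx": 0,"ty": 0.8,"tz": 0,"turn": 0}]'

```text
t: 4.62
tcp_pos: [397.0, -137.2, 4.1]
eef_rot: [0.696, -0.696, -0.127, 0.127]
contact_force: [-0.3, -0.3, 0.6]
gripper_width: 0.465
```

Request:
arm_command --rows '[{"tx": 0,"ty": 0.4,"tz": 0,"turn": 0},{"tx": 0,"ty": 0.8,"tz": 0,"turn": 0},{"tx": 0,"ty": 0.8,"tz": 0,"turn": 0},{"tx": 0,"ty": 0.8,"tz": 0,"turn": 0}]'

```text
t: 4.95
tcp_pos: [397.1, -137.2, -3.8]
eef_rot: [0.696, -0.696, -0.127, 0.127]
contact_force: [-0.1, -0.9, 0.1]
gripper_width: 0.472
```

```bash
python3 - <<'E'
from station import r
from h import *
g=r.grab_frame("wrist");o=r.observe();R=tool(o)
print(o["tcp_pos"],o["contact_force"])
np.savez("w4.npz",**{k:np.array(v) for k,v in g.items()})
a=cv2.resize(g["frame"][150:350,220:420],(600,600),interpolation=cv2.INTER_CUBIC)
cv2.imwrite("pics/w4.png",a)
# row profile of pad edge: compare with w3 to see fixed position
f=g["frame"].astype(int).sum(2);f3=np.load("w3.npz")["frame"].astype(int).sum(2)
print(f[228:250,270],f3[228:250,270])
E
```

```text
[ 397.20977778 -137.29368106   -3.64152808] [0.863482   0.51352197 0.44300652]
[454 461 462 465 454 451 454 457 475 252 446 444 446 441 455 442 442 439
 442 438 447 435] [486 486 481 476 474 475 494 504 315 263 452 448 445 432 446 447 450 439
 440 447 448 450]
```

Request:
arm_command --rows '[{"tx": 0,"ty": 0.3,"tz": 0,"turn": 0},{"tx": 0,"ty": 0.6,"tz": 0,"turn": 0},{"tx": 0,"ty": 0.9,"tz": 0,"turn": 0},{"tx": 0,"ty": 0.9,"tz": 0,"turn": 0}]'

```text
t: 5.33
tcp_pos: [396.9, -137.2, -13.2]
eef_rot: [0.696, -0.695, -0.126, 0.127]
contact_force: [0.1, -0.3, 0.7]
gripper_width: 0.464
```

Request:
arm_command --rows '[{"tx": 0,"ty": 0,"tz": 0,"turn": 0},{"tx": 0,"ty": 0,"tz": 0,"turn": 0},{"tx": 0,"ty": 0,"tz": 0,"turn": 0},{"tx": 0,"ty": 0,"tz": 0,"turn": 0},{"tx": 0,"ty": 0,"tz": 0,"turn": 0}]' --gripper 0 --grip_force 100

```text
t: 5.75
tcp_pos: [397.4, -137.4, -12.1]
eef_rot: [-0.696, 0.696, 0.127, -0.127]
contact_force: [-2.7, 1.0, 4.8]
gripper_width: 0.194
```

Width 16.5 mm means I only hold the tapered handle end. I'll re-grip about 8 mm further forward on the full section.

Request:
arm_command --rows '[{"tx": 0,"ty": 0,"tz": 0,"turn": 0},{"tx": 0,"ty": 0,"tz": 0,"turn": 0},{"tx": 0,"ty": 0,"tz": 0,"turn": 0},{"tx": 0.5,"ty": 0,"tz": 0,"turn": 0},{"tx": 0.8,"ty": 0,"tz": 0,"turn": 0}]' --gripper 4

```text
t: 6.17
tcp_pos: [405.3, -134.4, -12.5]
eef_rot: [-0.696, 0.696, 0.127, -0.127]
contact_force: [0.1, -0.3, 0.3]
gripper_width: 0.464
```

Request:
arm_command --rows '[{"tx": 0,"ty": 0,"tz": 0,"turn": 0},{"tx": 0,"ty": 0,"tz": 0,"turn": 0}]'

```text
t: 6.33
tcp_pos: [405.0, -134.4, -12.6]
eef_rot: [0.696, -0.696, -0.127, 0.127]
contact_force: [-0.4, -0.3, 0.8]
gripper_width: 0.469
```

Request:
arm_command --rows '[{"tx": 0,"ty": 0,"tz": 0,"turn": 0},{"tx": 0,"ty": 0,"tz": 0,"turn": 0},{"tx": 0,"ty": 0,"tz": 0,"turn": 0},{"tx": 0,"ty": 0,"tz": 0,"turn": 0},{"tx": 0,"ty": 0,"tz": 0,"turn": 0}]' --gripper 0 --grip_force 60

```text
t: 6.75
tcp_pos: [404.8, -134.6, -12.3]
eef_rot: [-0.696, 0.696, 0.127, -0.127]
contact_force: [-1.1, 0.7, 3.7]
gripper_width: 0.214
```

Request:
arm_command --rows '[{"tx": 0,"ty": -1,"tz": 0,"turn": 0},{"tx": 0,"ty": -3,"tz": 0,"turn": 0},{"tx": 0,"ty": -6,"tz": 0,"turn": 0},{"tx": 0,"ty": -9,"tz": 0,"turn": 0},{"tx": 0,"ty": -12,"tz": 0,"turn": 0}]' --grip_force 80

```text
t: 7.17
tcp_pos: [404.2, -134.4, 109.1]
eef_rot: [0.696, -0.696, -0.126, 0.127]
contact_force: [0.9, -0.7, -0.9]
gripper_width: 0.212
```

Request:
arm_command --rows '[{"tx": 0,"ty": -3,"tz": 0,"turn": 0},{"tx": 0,"ty": -6,"tz": 0,"turn": 0},{"tx": 0,"ty": -6,"tz": 0,"turn": 0}]'

```text
t: 7.42
tcp_pos: [406.4, -135.1, 173.6]
eef_rot: [-0.694, 0.697, 0.129, -0.124]
contact_force: [1.4, -0.3, -0.3]
gripper_width: 0.208
```

```bash
python3 p.py 480 40 240 17; python3 - <<'E'
from station import r
from h import *
s=r.grab_frame("scene");w=r.grab_frame("wrist");o=r.observe();R=tool(o)
np.savez("s5.npz",**{k:np.array(v) for k,v in s.items()})
c=proj(s,[o["tcp_pos"]])[0];print(c)
x,y=int(c[0]),int(c[1])
a=cv2.resize(s["frame"][y-55:y+45,x-30:x+70],(400,400),interpolation=cv2.INTER_CUBIC)
b=cv2.resize(w["frame"][150:350,220:420],(400,400),interpolation=cv2.INTER_CUBIC)
cv2.imwrite("pics/s5.png",np.hstack([a,b])); print("origin",x-30,y-55)
E
```

```text
7.4167 [-0.32 -0.22 -0.2   1.59 -0.   -0.68] [ 406.4 -135.1  173.6] (array([13.1 , -6.63, 13.76]), np.float64(3.6), 'yaw', np.float64(20.6)) F [ 1.4 -0.3 -0.3] 0.208
[283.20101622 244.00481854]
origin 253 189
```

View pics/s5.png

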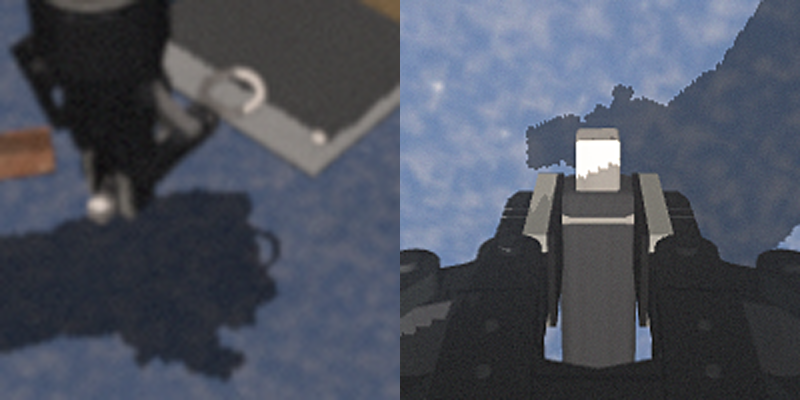

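The key is held: eye at (313,211.5) in the scene image, drive end at (278,241). Next I'll work out its actual pose in the tool axes.

```bash
cat >> h.py <<'E'
def inplane(g,uv,o):
    """tool-frame coords (x,y) of pixel, in plane tool z=0"""
    R=tool(o);c,d=ray(g,[uv]);d=d[0];n=R[:,2];t=n@(o["tcp_pos"]-c)/(n@d);return R.T@(c+t*d-o["tcp_pos"])
E
python3 - <<'E'
from station import r
from h import *
o=r.observe();s=dict(np.load("s5.npz"))
print("eye",inplane(s,(313,211.5),o),"drive",inplane(s,(278.2,240.8),o))
g=r.grab_frame("top");R=tool(o)
e=o["tcp_pos"]+R@np.array([106,20,0]);print(proj(g,[e]),proj(s,[e]))
# bright eye blob in top view near prediction
u,v=proj(g,[e])[0].astype(int);f=g["frame"][v-14:v+14,u-14:u+14].min(2)
print(u-14,v-14);print((f[::1,::1]//16))
E
```

```text
eye [ 1.15551304e+02 -2.01197178e+01  6.96860296e-14] drive [-1.49169032e+01 -2.46303917e+01  8.23158576e-16]
[[337.15218764 229.54704282]] [[311.02844811 224.69889548]]
323 215
[[ 6  6  6  6  6  6  6  6  6  6  6  6  6  6  6  6  6  6  6  6  6  6  6  6
   6  6  6  6]
 [ 6  6  6  6  6  6  6  6  6  6  6  7  6  6  6  6  6  6  6  6  6  6  6  6
   6  6  6  6]
 [ 6  6  6  6  6  6  7  6  6  6  6  7  7  6  6  6  6  6  6  6  6  6  6  6
   6  6  6  6]
 [ 6  6  6  6  6  6  6  7  7  6  6  6  6  6  6  6  6  6  6  6  6  6  6  6
   6  6  6  6]
 [ 6  6  6  6  6  6  6  6  7  7  7  7  6  6  6  6  6  6  6  6  6  6  6  6
   6  6  6  6]
 [ 6  6  5  5  5  5  5  6  6  7  7  7  7  8  8  8  8  7  7  6  6  6  6  6
   6  6  6  6]
 [ 6  5  5  5  5  5  5  5  6  7  8  9  9 10 10 10 10  9  8  7  6  6  6  6
   6  6  6  6]
 [ 5  5  5  5  5  5  5  5  6  8  9 10 11 11 11 11 11 10 10  9  8  6  6  6
   6  6  7  7]
 [ 5  4  5  5  5  6  6  6  7  9 10 11 11 10 10 10 10 10 11 10  9  7  6  6
   6  7  7  7]
 [ 4  4  4  5  5  5  6  6  8  9 10 10  9  9  8  8  8  9 10 11 10  9  7  6
   7  7  8  8]
 [ 4  4  4  4  4  5  5  6  7  8 
[... 870 characters left out ...]
4  4  5  4  4  5  5  5  6  6  6  6  6  5  4  4  4  4  6  8 10
  11 11 11 11]
 [ 5  5  4  4  4  5  5  4  5  5  5  5  5  5  5  5  4  4  4  4  5  6  9 11
  11 11 11 11]
 [ 5  4  4  4  5  5  5  5  5  5  4  5  5  5  4  4  4  4  4  4  5  7 10 11
  12 12 12 12]
 [ 4  5  5  5  5  5  5  5  5  5  5  4  4  4  4  4  4  4  4  4  6  8 10 11
  12 12 12 12]
 [ 4  5  5  5  5  5  5  5  5  5  4  4  5  4  4  4  4  4  4  5  6  9 11 12
  12 12 12 12]
 [ 4  5  5  5  5  5  5  5  5  5  4  4  5  4  4  4  4  4  4  5  7 10 11 12
  12 12 12 12]
 [ 4  4  4  4  4  5  5  4  5  5  5  5  4  4  4  4  4  4  4  6  8 11 12 12
  12 12 12 12]
 [ 4  4  4  4  5  4  4  4  5  5  5  5  4  4  4  4  4  4  5  6  9 11 12 12
  12 12 12 12]]
```

```bash
python3 - <<'E'
from station import r
from h import *
o=r.observe();s=dict(np.load("s5.npz"));g=r.grab_frame("top");R=tool(o)
e=tri([s,g],[(313,211.5),(338,227.2)]);print("tri eye tool",R.T@(e-o["tcp_pos"]))
for L in (106,110,114): print(L,proj(g,[o["tcp_pos"]+R@np.array([L,-20,0])]),proj(s,[o["tcp_pos"]+R@np.array([L,-20,0])]))
print(o["tcp_pos"],o["joint_positions"].round(2))
E
```

```text
tri eye tool [109.23936727 -28.05559825  -3.38152658]
106 [[337.48143032 228.35967689]] [[310.43673098 214.08674466]]
110 [[336.96620451 227.02779087]] [[311.42784264 213.21274918]]
114 [[336.45158352 225.69750169]] [[312.41438745 212.34277261]]
[ 404.65181469 -134.52119001  167.34129626] [-0.32 -0.22 -0.21  1.58 -0.   -0.68]
```

Eye is at L≈109 mm ahead of and 20 mm above the TCP. Plan: slip the eye under the shelf's front edge and raise the hand, so the edge pivots the key about 29° eye-down in the pads. The gripper's body then clears above the shelf, and I can push in past the gate.

```bash
python3 p.py 490.8 43.4 270 16.7;python3 p.py 462 34.8 270 16.7
```

```text
7.6167 [-0.32 -0.22 -0.21  1.58 -0.   -0.68] [ 404.3 -134.4  166.6] (array([ 14.35, -10.34,  13.6 ]), np.float64(3.9), 'yaw', np.float64(20.6)) F [-0.4  0.2 -1.1] 0.21
7.6167 [-0.32 -0.22 -0.21  1.58 -0.   -0.68] [ 404.3 -134.4  166.6] (array([ 11.35, -10.34,  13.81]), np.float64(3.9), 'yaw', np.float64(20.6)) F [-0.4  0.2 -1.1] 0.21
```

Request:
arm_command --rows '[{"tx": 0,"ty": -1.5,"tz": 2,"turn": 0},{"tx": 2,"ty": -4,"tz": 5,"turn": 0},{"tx": 4,"ty": -6,"tz": 8,"turn": 2},{"tx": 7,"ty": -8,"tz": 11,"turn": 3.9},{"tx": 9,"ty": -10.3,"tz": 13.7,"turn": 3.9}]'

```text
t: 8.03
tcp_pos: [439.0, 22.3, 266.2]
eef_rot: [0.7, -0.7, -0.101, 0.103]
contact_force: [1.3, 0.2, -2.6]
gripper_width: 0.206
```

Request:
arm_command --rows '[{"tx": 1,"ty": 0,"tz": 0,"turn": 0},{"tx": 1,"ty": 0,"tz": 0,"turn": 0},{"tx": 1,"ty": 0,"tz": 0,"turn": 0}]'

```text
t: 8.28
tcp_pos: [448.4, 23.5, 265.6]
eef_rot: [-0.699, 0.7, 0.102, -0.105]
contact_force: [-0.5, 0.6, -2.0]
gripper_width: 0.21
```

```bash
cat > q.py <<'E'
from station import r
from h import *
import sys
N=np.array([634.5,86.5,213]);ya=np.radians(16.7)
S=np.array([[np.cos(ya),np.sin(ya),0],[-np.sin(ya),np.cos(ya),0],[0,0,1]])
o=r.observe();R=tool(o)
print("t",round(o["t"],2),"stand s,y,z-abs",(S@(o["tcp_pos"]-N)+[0,0,213]).round(1),"yaw",np.degrees(np.arctan2(R[1,0],R[0,0])).round(2),"F",(S@o["contact_force"]).round(1),o["joint_positions"].round(2),round(o["gripper_width"],3))
E
python3 q.py
```

```text
t 8.28 stand s,y,z-abs [-196.3   -6.8  265.6] yaw 16.82 F [-0.3  0.7 -2. ] [ 0.05 -0.12  0.06  1.76 -0.   -0.24] 0.21
```

Request:
arm_command --rows '[{"tx": 1.5,"ty": 0,"tz": 0.7,"turn": 0},{"tx": 3,"ty": 0,"tz": 0.7,"turn": 0},{"tx": 4.6,"ty": 0,"tz": 0.7,"turn": 0},{"tx": 4.6,"ty": 0,"tz": 0.7,"turn": 0},{"tx": 4.6,"ty": 0,"tz": 0.7,"turn": 0}]' --grip_force 50

```text
t: 8.7
tcp_pos: [490.2, 42.3, 265.7]
eef_rot: [0.7, -0.7, -0.101, 0.104]
contact_force: [0.5, -0.6, -1.5]
gripper_width: 0.206
```

Request:
arm_command --rows '[{"tx": 0,"ty": -0.8,"tz": 0,"turn": 0},{"tx": 0,"ty": -1.5,"tz": 0,"turn": 0},{"tx": 0,"ty": -2.2,"tz": 0,"turn": 0},{"tx": 0,"ty": -2.5,"tz": 0,"turn": 0}]'

```text
t: 9.03
tcp_pos: [490.1, 43.2, 293.2]
eef_rot: [0.7, -0.7, -0.103, 0.103]
contact_force: [-3.2, 1.7, -4.4]
gripper_width: 0.207
```

```bash
python3 q.py
```

```text
t 9.03 stand s,y,z-abs [-150.7    0.   293.2] yaw 16.73 F [-2.6  2.5 -4.4] [ 0.09 -0.01  0.23  1.81 -0.   -0.2 ] 0.207
```

Request:
arm_command --rows '[{"tx": 0,"ty": -0.5,"tz": 0,"turn": 0},{"tx": 0,"ty": -1,"tz": 0,"turn": 0},{"tx": 0,"ty": -1.4,"tz": 0,"turn": 0},{"tx": 0,"ty": -1.4,"tz": 0,"turn": 0}]'

```text
t: 9.37
tcp_pos: [490.8, 43.5, 307.2]
eef_rot: [-0.7, 0.7, 0.103, -0.103]
contact_force: [-3.0, -0.5, -4.8]
gripper_width: 0.207
```

Request:
arm_command --rows '[{"tx": 0,"ty": -0.5,"tz": 0,"turn": 0},{"tx": 0,"ty": -1,"tz": 0,"turn": 0},{"tx": 0,"ty": -1.4,"tz": 0,"turn": 0},{"tx": 0,"ty": -1.4,"tz": 0,"turn": 0}]'

```text
t: 9.7
tcp_pos: [490.7, 43.5, 321.4]
eef_rot: [-0.699, 0.7, 0.103, -0.103]
contact_force: [-4.1, -2.4, -4.7]
gripper_width: 0.207
```

```bash
python3 q.py; python3 - <<'E'
from station import r
from h import *
s=r.grab_frame("scene");o=r.observe();R=tool(o)
np.savez("s6.npz",**{k:np.array(v) for k,v in s.items()})
for th in (0,20,29,35):
    t=np.radians(th);print(th,proj(s,[o["tcp_pos"]+R@np.array([109*np.cos(t),-20+109*np.sin(t),0])]))
a=s["frame"][90:215,235:360]; cv2.imwrite("pics/s6.png",cv2.resize(a,(600,600),interpolation=cv2.INTER_CUBIC))
E
```

```text
t 9.7 stand s,y,z-abs [-1.501e+02  1.000e-01  3.214e+02] yaw 16.75 F [-4.6 -1.1 -4.7] [ 0.09  0.02  0.31  1.87 -0.   -0.2 ] 0.207
0 [[305.86853909 120.92977604]]
20 [[304.62739586 133.9688864 ]]
29 [[303.01835817 139.93954869]]
35 [[301.61109866 143.87347726]]
```

View pics/s6.png

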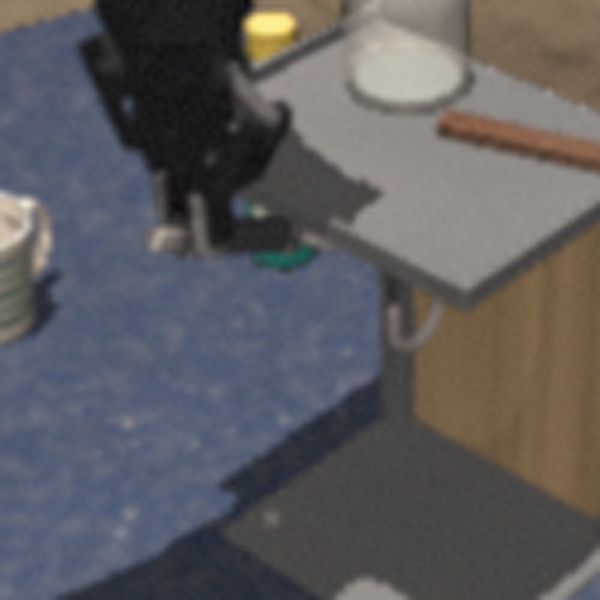

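The key is pivoted down under the edge (eye hidden). The hook is clear here: nose top ≈ crop (393,306), throat bottom ≈ (408,347), spine ≈ (437,303).

```bash
python3 - <<'E'
from h import *
s=dict(np.load("s6.npz"));f=lambda p:((proj(s,p)-[235,90])*4.8).round(0)
ya=np.radians(16.7);x=np.array([np.cos(ya),np.sin(ya),0]);y=np.array([-x[1],x[0],0]);z=np.array([0,0,1.])
N=np.array([634.5,86.5,213])
# bar outline: nose mid-line, nose front, throat bottom mid, spine at nose height
print("nose top",f(N),"throat bottom mid",f(N+21*x-38*z),"spine",f(N+42*x),"nose base",f(N-17*z))
for n,d in (("x",x),("y",y),("z",z)): print(n,f(N+10*d)-f(N))
g=s["frame"].min(2)
for v in range(150,166): print(v,g[v,308:332])
E
```

```text
nose top [[393. 306.]] throat bottom mid [[417. 341.]] spine [[439. 276.]] nose base [[394. 329.]]
x [[11. -7.]]
y [[-12.  -6.]]
z [[  0. -13.]]
150 [90 91 86 81 84 84 75 54 44 50 59 61 64 70 71 72 75 73 72 71 74 75 86 99]
151 [87 88 86 77 82 85 74 58 46 50 62 65 62 66 62 64 68 78 79 73 72 71 73 81]
152 [87 91 86 84 87 82 76 60 51 53 62 64 61 65 66 65 70 81 84 79 73 75 75 77]
153 [91 90 91 87 84 83 72 63 71 77 69 61 66 67 68 67 69 92 97 79 72 69 73 77]
154 [ 88  87  85  85  84  83  73  76  98 102  76  64  62  66  66  65  80 100
 101  82  65  66  67  72]
155 [ 81  82  81  81  85  83  76  80 105 105  80  62  63  61  68  73  92 109
 100  79  64  68  67  65]
156 [ 82  80  80  84  91  87  76  77  97  97  74  63  62  64  68  79 103 109
  92  74  69  65  68  66]
157 [ 87  79  81  88  89  91  78  77  94  97  77  62  64  65  72  93 109 105
  80  69  67  66  66  67]
158 [ 85  83  81  86  89  89  76  75  94  98  76  65  62  68  84 105 112  93
  77  69  66  70  69  68]
159 [ 85  87  84  87  89  83  72  74  92  95  76  68  69  81 102 107 101  81
  70  70  67  67  69  67]
160 [ 81  79  84  85  85  86  75  70  89  93  85  79  82  95 105  98  83  75
  68  69  66  68  67  67]
161 [84 79 80 84 83 78 73 68 80 92 91 89 94 97 97 84 70 69 67 70 67 68 68 69]
162 [90 86 82 83 84 83 76 67 69 81 84 84 87 85 77 67 64 68 69 70 69 68 69 66]
163 [94 86 86 88 86 84 78 68 65 63 70 72 72 68 70 68 68 68 67 68 69 68 67 64]
164 [86 85 88 88 87 84 74 68 65 67 66 66 64 69 72 66 67 65 70 66 67 69 71 69]
165 [79 85 82 88 84 80 71 68 63 67 68 66 61 65 69 65 68 68 69 72 69 66 68 68]
```

Request:
arm_command --rows '[{"tx": 0,"ty": 1.5,"tz": 0,"turn": 0},{"tx": 0,"ty": 4,"tz": 0,"turn": 0},{"tx": 0,"ty": 6,"tz": 0,"turn": 0},{"tx": 0,"ty": 6.5,"tz": 0,"turn": 0},{"tx": 0,"ty": 6.5,"tz": 0,"turn": 0}]' --grip_force 110

```text
t: 10.17
tcp_pos: [490.7, 43.6, 254.6]
eef_rot: [0.7, -0.7, -0.103, 0.103]
contact_force: [0.5, -0.3, -0.8]
gripper_width: 0.194
```

```bash
python3 q.py; python3 - <<'E'
from station import r
from h import *
s=r.grab_frame("scene");o=r.observe();R=tool(o)
np.savez("s7.npz",**{k:np.array(v) for k,v in s.items()})
for th in (0,20,29,35):
    t=np.radians(th);print(th,(proj(s,[o["tcp_pos"]+R@np.array([109*np.cos(t),-20+109*np.sin(t),0])])-[250,110])*7)
a=s["frame"][110:195,250:335]; cv2.imwrite("pics/s7.png",cv2.resize(a,None,fx=7,fy=7,interpolation=cv2.INTER_CUBIC))
E
```

```text
t 10.17 stand s,y,z-abs [-1.500e+02  2.000e-01  2.546e+02] yaw 16.75 F [ 0.4 -0.5 -0.8] [ 0.09 -0.03  0.13  1.73  0.   -0.2 ] 0.194
0 [[396.29147261 220.3670595 ]]
20 [[387.86635199 305.45805345]]
29 [[377.01788881 344.88490687]]
35 [[367.53823917 371.0109573 ]]
```

View pics/s7.png

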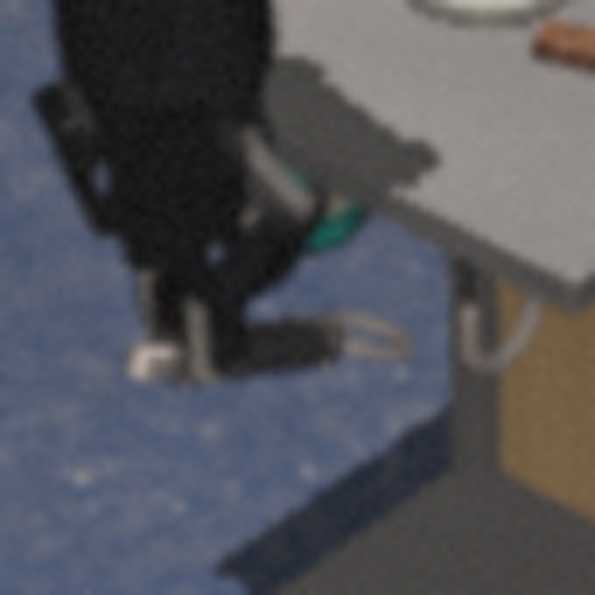

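Ring centre ≈ crop (374,337), i.e. pitch ≈ 27°, as planned.

```bash
python3 - <<'E'
from station import r
from h import *
s=dict(np.load("s7.npz"));o=r.observe()
for c in ((373,337),(337,337),(412,345),(155,362)):
  e=inplane(s,(250+c[0]/7,110+c[1]/7),o);print(c,e.round(1))
g=s["frame"].min(2)
for v in range(152,164): print(v,g[v,294:314])
E
```

```text
(373, 337) [93.3 27.8 -0. ]
(337, 337) [73.2 16.8 -0. ]
(412, 345) [115.5  44.1  -0. ]
(155, 362) [-19.9 -23.3  -0. ]
152 [77 79 78 78 82 83 84 84 85 83 84 87 89 88 87 88 87 83 85 85]
153 [80 79 75 76 81 85 85 83 84 83 88 89 85 88 88 93 90 88 83 82]
154 [83 80 79 83 91 97 98 97 96 90 88 93 88 87 87 83 86 84 83 82]
155 [ 71  75  77  83  90 102 106 111 109 104 100  96  89  85  82  82  79  79
  82  79]
156 [ 52  61  65  72  78  95 102 107 112 116 111 105  97  91  82  81  82  82
  89  87]
157 [ 42  46  54  66  69  87  94  95 100 102 104 106 103  96  90  84  79  86
  91  90]
158 [ 39  43  51  66  68  91 105 106 100  94  90  95  91  94  93  84  82  86
  89  89]
159 [ 40  39  45  59  72 102 115 114 110 102  98  96  93  92  93  89  85  86
  87  84]
160 [ 38  41  44  54  68  98 111 111 110 108 108 104 103  95  93  86  83  85
  85  80]
161 [ 43  50  68  65  76  91  96  94  93 100  98  97  98  91  84  79  79  80
  83  81]
162 [ 62  71  89  84  88  92  94  90  88  93  91  90  95 100  87  78  82  82
  82  82]
163 [ 83  88  95  95  93  99 102  92  87  88  90  89 102 105  95  86  84  89
  91  86]
```

Request:
arm_command --rows '[{"tx": 0,"ty": -0.4,"tz": 0,"turn": 0},{"tx": 1,"ty": -0.4,"tz": 0,"turn": 0},{"tx": 2.2,"ty": -0.4,"tz": 0,"turn": 0},{"tx": 3.2,"ty": -0.4,"tz": 0,"turn": 0},{"tx": 3.2,"ty": -0.4,"tz": 0,"turn": 0}]'

```text
t: 10.63
tcp_pos: [523.6, 53.4, 259.3]
eef_rot: [0.7, -0.7, -0.103, 0.103]
contact_force: [-0.3, 0.2, -1.3]
gripper_width: 0.192
```

Request:
arm_command --rows '[{"tx": 0.4,"ty": 0,"tz": 0,"turn": 0},{"tx": 0.8,"ty": 0,"tz": 0,"turn": 0},{"tx": 1.1,"ty": 0,"tz": 0,"turn": 0},{"tx": 1.1,"ty": 0,"tz": 0,"turn": 0}]'

```text
t: 10.97
tcp_pos: [532.2, 56.0, 259.2]
eef_rot: [-0.7, 0.7, 0.103, -0.103]
contact_force: [-0.9, 0.8, -1.0]
gripper_width: 0.195
```

```bash
python3 q.py
```

```text
t 10.97 stand s,y,z-abs [-1.067e+02  2.000e-01  2.592e+02] yaw 16.75 F [-0.6  1.  -1. ] [ 0.1   0.07  0.24  1.74 -0.   -0.19] 0.195
```

Request:
arm_command --rows '[{"tx": 0.4,"ty": 0,"tz": 0,"turn": 0},{"tx": 0.7,"ty": 0,"tz": 0,"turn": 0},{"tx": 1.0,"ty": 0,"tz": 0,"turn": 0},{"tx": 1.0,"ty": 0,"tz": 0,"turn": 0}]'

```text
t: 11.3
tcp_pos: [541.9, 58.9, 259.1]
eef_rot: [-0.7, 0.7, 0.103, -0.103]
contact_force: [-2.8, -0.5, -2.6]
gripper_width: 0.194
```

```bash
python3 q.py; python3 - <<'E'
from station import r
from h import *
s=r.grab_frame("scene");o=r.observe();R=tool(o)
np.savez("s8.npz",**{k:np.array(v) for k,v in s.items()})
g=s["frame"].min(2);g7=np.load("s7.npz")["frame"].min(2)
print(proj(s,[o["tcp_pos"]+R@np.array([93.3,27.8,0])]))
for v in range(143,164): print(v,g[v,302:328],'|',g7[v,312:328])
E
```

```text
t 11.3 stand s,y,z-abs [-9.660e+01  2.000e-01  2.591e+02] yaw 16.75 F [-2.8  0.4 -2.6] [ 0.11  0.1   0.27  1.74 -0.   -0.18] 0.194
[[315.96739789 149.10767329]]
143 [ 85  88  90  87  90  87  79  75  69  70  69  73  77  79  88  98 119 128
 133 141 136 138 138 135 136 136] | [ 81  77  78  79  89 100 119 128 138 139 137 138 137 135 136 136]
144 [ 89  89  87  84  85  87  86  80  82  77  75  76  78  75  77  81  89 100
 119 133 133 136 136 135 137 138] | [ 76  77  74  75  78  80  89  98 121 134 133 139 135 134 138 138]
145 [ 84  82  79  71  66  72  75  81  91  93  92  90  83  80  77  76  77  79
  90 103 121 132 134 138 135 136] | [ 84  78  73  77  77  76  77  79  88 102 120 132 136 139 137 138]
146 [ 60  55  49  48  51  55  55  63  81  90  99 100  96  91  85  80  74  75
  74  79  88 102 120 132 134 139] | [ 82  71  73  69  69  75  78  76  75  82  89  99 121 131 135 137]
147 [ 39  38  39  42  37  37  43  49  62  71  82  94  97  98  90  86  80  77
  75  74  77  81  86 102 122 130] | [ 78  76  64  55  55  67  74  75  77  73  73  79  90 100 118 131]
148 [40 39 42 40 38 43 40 48 58 61 76 87 84 
[... 1845 characters left out ...]
100  80  70  63] | [ 87  84  73  73  92  92  79  64  67  80 100 107 100  81  68  68]
160 [ 85  81  79  77  77  80  78  78  83  83  83  83  71  72  86  93  86  77
  81  94 105  98  83  72  65  67] | [ 85  80  72  74  88  94  85  75  78  95 102  99  83  72  66  67]
161 [80 80 84 80 79 84 81 79 78 81 78 79 71 72 79 92 89 86 90 96 94 81 72 68
 65 63] | [83 81 72 70 83 92 90 86 91 95 96 79 73 67 68 72]
162 [88 90 87 87 93 97 89 80 81 82 82 80 74 70 67 78 86 84 86 87 78 71 65 66
 65 71] | [82 82 74 65 66 79 81 85 85 85 79 70 63 67 65 68]
163 [ 86  87  89  92  98 107  94  86  86  88  87  83  76  69  63  66  69  72
  69  66  70  68  65  68  69  66] | [91 86 72 68 63 65 72 70 73 72 68 65 67 65 68 70]
```

The gate has swung away (dark bar gone at rows 147–152), the push is 2.8 N and the ring is above the nose. Lowering now.

Request:
arm_command --rows '[{"tx": 0,"ty": 0.3,"tz": 0,"turn": 0},{"tx": 0,"ty": 0.7,"tz": 0,"turn": 0},{"tx": 0,"ty": 1.1,"tz": 0,"turn": 0},{"tx": 0,"ty": 1.1,"tz": 0,"turn": 0}]'

```text
t: 11.68
tcp_pos: [541.3, 58.8, 247.2]
eef_rot: [0.7, -0.7, -0.103, 0.103]
contact_force: [-1.7, -0.2, -3.3]
gripper_width: 0.193
```

Request:
arm_command --rows '[{"tx": 0,"ty": 0.2,"tz": 0,"turn": 0},{"tx": 0,"ty": 0.4,"tz": 0,"turn": 0},{"tx": 0,"ty": 0.6,"tz": 0,"turn": 0},{"tx": 0,"ty": 0.6,"tz": 0,"turn": 0}]'

```text
t: 12.02
tcp_pos: [540.9, 58.6, 241.9]
eef_rot: [-0.7, 0.7, 0.102, -0.103]
contact_force: [-6.0, -2.9, -2.3]
gripper_width: 0.194
```

```bash
python3 q.py
```

```text
t 12.02 stand s,y,z-abs [-9.770e+01  2.000e-01  2.419e+02] yaw 16.74 F [-6.6 -1.1 -2.3] [ 0.11  0.09  0.22  1.71 -0.   -0.18] 0.194
```

Request:
arm_command --rows '[{"tx": -0.15,"ty": 0,"tz": 0,"turn": 0},{"tx": -0.15,"ty": 0,"tz": 0,"turn": 0},{"tx": -0.15,"ty": 0,"tz": 0,"turn": 0}]'

```text
t: 12.27
tcp_pos: [540.4, 58.5, 242.4]
eef_rot: [0.7, -0.7, -0.103, 0.103]
contact_force: [-0.2, 0.3, -0.7]
gripper_width: 0.196
```

```bash
python3 q.py; python3 - <<'E'
from station import r
from h import *
s=r.grab_frame("scene");o=r.observe();R=tool(o)
np.savez("s9.npz",**{k:np.array(v) for k,v in s.items()})
g=s["frame"].min(2)
print(proj(s,[o["tcp_pos"]+R@np.array([93.3,27.8,0])]))
for v in range(145,163): print(v,g[v,302:328])
E
```

```text
t 12.27 stand s,y,z-abs [-9.820e+01  2.000e-01  2.424e+02] yaw 16.75 F [-0.1  0.4 -0.7] [ 0.11  0.08  0.22  1.71  0.   -0.18] 0.196
[[315.73537776 154.00072024]]
145 [ 30  35  50  61  81  87  83  84  82  87  83  80  74  73  74  75  76  77
  92 100 119 131 132 136 136 138]
146 [ 40  59  71  82  87  90  89  88  80  81  80  74  71  71  71  72  73  73
  75  80  89 102 121 130 133 137]
147 [ 63  77  85  91  94  94  95  93  85  80  80  73  68  55  56  68  71  75
  74  76  76  82  88 102 121 132]
148 [82 84 84 86 82 88 96 98 88 83 86 77 65 55 49 55 63 68 72 74 75 72 74 78
 88 99]
149 [86 84 85 79 79 81 86 92 95 91 92 87 76 57 46 52 56 64 67 71 72 74 72 73
 74 76]
150 [ 80  77  74  65  65  69  77  85  92  97 101 102  90  69  49  48  63  62
  63  65  69  68  72  74  72  69]
151 [ 52  52  53  46  42  48  55  64  76  93 103 106 103  78  53  54  74  71
  61  65  65  63  68  78  78  72]
152 [43 38 38 35 38 39 40 47 62 71 84 90 91 70 61 64 92 85 73 67 66 64 68 84
 83 78]
153 [33 38 39 39 40 40 42 47 55 61 87 96 87 72 71 79 92 89 83 72 69 63 69 93
 95 80]
154 [ 41  41  41  39  36  40  43  43  51  6
[... 203 characters left out ...]
  40  44  52  57  74  93  95  89  90 104 106  94  88
  76  67  67  76 101 109  91  71]
157 [ 46  46  49  51  49  55  62  70  71  77  91  90  76  75  94  97  79  70
  62  64  69  90 110 102  79  71]
158 [ 66  64  63  72  70  76  77  78  79  85  86  85  73  76  93  95  75  63
  63  68  83 101 110  93  78  66]
159 [ 85  80  79  78  81  80  82  84  83  85  89  86  73  72  91  94  79  66
  69  80 100 105  99  79  67  67]
160 [ 85  79  77  79  79  78  79  81  83  82  85  82  73  72  88  93  86  78
  83  92 103 103  82  71  67  68]
161 [84 82 83 78 80 81 81 80 80 83 80 80 71 68 79 93 88 88 90 96 93 82 70 67
 68 66]
162 [88 90 89 86 94 99 87 84 83 83 83 82 75 66 69 77 80 84 87 85 79 67 67 64
 65 68]
```

The gate bar is back in its shut place (316, rows 147–152), the ring encircles the nose and the side force is gone. I'll go a bit lower, then release.

Request:
arm_command --rows '[{"tx": 0,"ty": 0.2,"tz": 0,"turn": 0},{"tx": 0,"ty": 0.4,"tz": 0,"turn": 0},{"tx": 0,"ty": 0.5,"tz": 0,"turn": 0},{"tx": 0,"ty": 0.5,"tz": 0,"turn": 0}]'

```text
t: 12.65
tcp_pos: [540.4, 58.5, 237.0]
eef_rot: [0.7, -0.7, -0.103, 0.103]
contact_force: [1.2, 0.6, -1.2]
gripper_width: 0.199
```

Request:
arm_command --rows '[{"tx": 0,"ty": 0,"tz": 0,"turn": 0},{"tx": 0,"ty": 0,"tz": 0,"turn": 0},{"tx": 0,"ty": 0,"tz": 0,"turn": 0},{"tx": 0,"ty": 0,"tz": 0,"turn": 0},{"tx": 0,"ty": 0,"tz": 0,"turn": 0}]' --gripper 5

```text
t: 13.07
tcp_pos: [540.1, 58.3, 237.4]
eef_rot: [-0.7, 0.7, 0.103, -0.103]
contact_force: [0.1, -0.4, 0.2]
gripper_width: 0.586
```

Request:
arm_command --rows '[{"tx": -1,"ty": 0,"tz": 0,"turn": 0},{"tx": -3,"ty": 0,"tz": 0,"turn": 0},{"tx": -6,"ty": 0,"tz": 0,"turn": 0},{"tx": -9,"ty": 0,"tz": 0,"turn": 0},{"tx": -12,"ty": 0,"tz": 0,"turn": 0}]'

```text
t: 13.48
tcp_pos: [424.0, 23.5, 237.0]
eef_rot: [-0.7, 0.7, 0.103, -0.103]
contact_force: [-0.1, -0.4, 1.5]
gripper_width: 0.587
```

Request:
arm_command --rows '[{"tx": -3,"ty": 0,"tz": 0,"turn": 0},{"tx": -5,"ty": 0,"tz": 0,"turn": 0},{"tx": -5,"ty": 0,"tz": 0,"turn": 0},{"tx": -5,"ty": 0,"tz": 0,"turn": 0},{"tx": -5,"ty": 0,"tz": 0,"turn": 0}]'

```text
t: 13.9
tcp_pos: [377.9, 9.5, 237.4]
eef_rot: [-0.7, 0.7, 0.103, -0.103]
contact_force: [1.0, 1.1, 1.0]
gripper_width: 0.588
```

```bash
python3 q.py; python3 - <<'E'
from station import r
from h import *
ya=np.radians(16.7);x=np.array([np.cos(ya),np.sin(ya),0]);z=np.array([0,0,1.]);N=np.array([634.5,86.5,213])
E=N+21*x-49*z
prev=None
for i in range(3):
    s=r.grab_frame("scene");g=s["frame"].min(2).astype(int)
    if prev is not None: print("motion",abs(g-prev)[140:230,290:350].max())
    prev=g
b=np.load("s6.npz")["frame"].min(2).astype(int)
np.savez("s10.npz",**{k:np.array(v) for k,v in s.items()})
print("expect eye",proj(s,[E,E-42*z,E-65*z,E-128*z]))
d=abs(g-b)[140:215,295:345]>18
for v,row in enumerate(d): print(v+140,''.join('#' if q else '.' for q in row), )
w=r.grab_frame("wrist");M=np.array(w["camera_from_world"]);print(proj(w,[E,E-120*z]))
E
```

```text
t 13.9 stand s,y,z-abs [-2.679e+02 -1.000e-01  2.374e+02] yaw 16.74 F [1.3 0.8 1. ] [ 0.02 -0.31 -0.14  1.74  0.   -0.27] 0.588
motion 63
motion 65
expect eye [[321.80773785 164.01212482]
 [321.86728649 174.9108311 ]
 [321.8986885  180.67283553]
 [321.98061881 195.75471893]]
140 ########..........................................
141 ....#####.........................................
142 #.................................................
143 ..................................................
144 ..................................................
145 ..................................................
146 ..................................................
147 ..................................................
148 ..................................................
149 ..................................................
150 ..................................................
151 ..................................................
152 ..................................................
153 ..................................................
154 ..................................................
[... 2659 characters left out ...]
....................................
204 #########.........................................
205 ###########.......................................
206 ############......................................
207 #############.....................................
208 ############......................................
209 ############......................................
210 ##############.#..................................
211 ##############....................................
212 ############......................................
213 ############......................................
214 ##########........................................
[[317.65122327 451.34717304]
 [317.80993784 366.48465981]]
```

The key hangs and swings, and the gate area is identical to the shut baseline. I'll watch the swing decay (camera calls pass time).

```bash
python3 - <<'E'
from station import r
from h import *
b=np.load("s6.npz")["frame"].min(2).astype(int)
for i in range(70):
    g=r.grab_frame("scene")["frame"].min(2).astype(int);d=abs(g-b)[176:200,300:345]>18
    v,u=np.nonzero(d);m=lambda lo,hi:u[(v>=lo)&(v<hi)].mean()+300
    print(round(m(0,8),1),round(m(14,24),1),end=' | ')
print(abs(g-b)[145:157,310:322].max(),r.observe()["t"])
E
```

```text
320.6 320.5 | 325.7 329.0 | 330.5 nan | 333.1 nan | 332.4 nan | 328.5 nan | 323.3 325.3 | 318.6 317.6 | 315.5 312.0 | 314.1 309.7 | 314.2 309.9 | 316.1 313.4 | 319.3 318.5 | 322.8 324.4 | 326.8 330.8 | 329.4 334.0 | 330.0 nan | 328.2 nan | 324.5 326.5 | 320.5 319.7 | 317.2 315.0 | 315.7 312.5 | 315.5 311.9 | 316.5 313.9 | 318.9 318.0 | 321.6 322.4 | 324.6 327.2 | 327.1 331.0 | 327.5 332.0 | 326.8 331.0 | 324.5 326.3 | 321.3 322.3 | 318.5 316.8 | 317.0 314.9 | 316.5 314.2 | 317.3 315.4 | 319.1 318.1 | 321.5 321.5 | 323.6 325.8 | 325.4 328.0 | 326.3 329.4 | 325.5 328.1 | 323.8 326.3 | 321.4 321.0 | 319.3 318.0 | 317.8 316.6 | 317.3 315.5 | 317.9 316.4 | 319.4 318.4 | 321.4 322.0 | 323.6 325.1 | 325.2 327.2 | 325.8 328.0 | 325.1 328.5 | 323.6 325.2 | 321.5 321.9 | 319.7 318.8 | 318.2 317.4 | 317.9 316.2 | 318.2 317.0 | 319.4 318.8 | 321.4 321.4 | 323.2 324.2 | 324.4 326.7 | 325.1 327.6 | 324.7 326.8 | 323.5 324.9 | 321.7 322.0 | 320.1 319.6 | 318.9 317.7 | 7 17.6<stdin>:6: RuntimeWarning: Mean of empty slice.
  ret = ret.dtype.type(ret / rcount)
```

```bash
python3 - <<'E'
from station import r
from h import *
b=np.load("s6.npz")["frame"].min(2).astype(int);L=[]
for i in range(75):
    g=r.grab_frame("scene")["frame"].min(2).astype(int);d=abs(g-b)[176:200,300:345]>18
    v,u=np.nonzero(d);L.append(u[(v>=14)].mean()+300)
print(np.round(L[-26:],1),"gate diff",abs(g-b)[145:157,310:322].max(),r.observe()["t"])
d=abs(g-b)[155:203,308:335]>18
for v,row in enumerate(d): print(v+155,''.join('#' if q else '.' for q in row))
a=cv2.imread("pics/scene0.png").min(2).astype(int);print("fork region diff",abs(a-g)[290:330,308:372].max())
print(r.observe()["contact_force"].round(1),r.observe()["tcp_pos"].round(1))
E
```

```text
[319.5 320.5 321.6 321.9 322.1 323.2 323.2 322.5 322.1 321.4 320.7 320.2
 320.3 320.8 321.9 321.4 322.6 322.2 322.2 322.8 322.2 321.3 321.8 321.5
 321.2 321.6] gate diff 6 21.35
155 ...........................
156 ...........................
157 ...........................
158 ............##.............
159 ...........................
160 ...........................
161 ...............#...........
162 ...............##..........
163 ...........#...##..........
164 ...........##..##..........
165 ...........##..##..........
166 ............##..#..........
167 ............#####..........
168 ............#####..........
169 .............##............
170 ...........................
171 ...........................
172 ...........................
173 ...........#...............
174 ...........#...#...........
175 ...........##.###..........
176 ...........######..........
177 ...........######..........
178 ...........######..........
179 ...........#####...........
180 ...........######..........
181 ...........######..........
182 ...........######..........
183 ...........######..........
184 ...........#####...........
185 ...........######..........
186 ...........######..........
187 ...........#####...........
188 ...........######..........
189 ...........#####...........
190 ...........######..........
191 ............###............
192 ...........................
193 ...........................
194 ...............#...........
195 .............###...........
196 ...........................
197 ...........................
198 ...........................
199 ...........................
200 ...........................
201 ...........................
202 ...........................
fork region diff 8
[ 0.3  0.8 -0. ] [377.4   9.4 237.3]
```

The key hangs vertically and is nearly still. The gate area matches the shut baseline and the fork region is unchanged. Handing in.

```bash
python3 -c "
from station import r
print(r.hand_in())"
```

```text
the job is handed in; nothing more can be done
None
```

The eye key is hanging in the snap hook with the gate shut behind it. The job is handed in; hand-in gave no verdict.

**What I did:** I gripped the eye key by its handle end and pitched it about 25° eye-down in the pads by raising it against the shelf's front edge. I then pushed the eye in past the gate, lowered it over the nose, released it and backed the hand away. I let the swing die down before handing in at about 21 s.

**Last checks, all by comparing image numbers:**
- **Key:** it hangs vertically and almost still at the predicted seat position.
- **Gate:** its pixels match the shut baseline (difference at most 6 grey levels).
- **Fork key:** its image region is unchanged (difference at most 8 grey levels).
- **Robot:** it stands clear, with contact force under 1 N.

**What disagreed or went wrong:**
- **Fingertip reach:** the tips sat roughly 30 mm farther back than the stated TCP geometry. The first close was therefore on nothing, and I had to feel my way down to the handle.
- **First real grip:** it caught only the tapered end of the handle (16.5 mm wide), so I re-gripped 8 mm further on.
- **During lowering:** there was a brief side force of 6.6 N. It vanished when I backed off 1.5 mm, and it may have been a light touch on the shelf edge or the ring against the gate.

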